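# Refill the vibratory feeder with heat sinks and start it

### The job

Refill the vibratory feeder on the bench: lift the lid off its hopper by the knob and set it down flat on the bench, then take the loaded hand shovel and, pressing its front edge on the rim of the hopper, tip it so that the heat sinks slide off into the hopper; do not pick them off the blade with the fingers. Put any heat sinks that lie loose on the carton or the bench into the hopper too, lay the shovel back flat on the bench clear of the feeder, put the lid back fully seated, and only then switch the feeder on at its toggle. Leave the other things on the bench where they are.

Things in the scene. Friction and masses are not known exactly. Their poses are not given: they have to be found in the camera images.
- feeder: vibratory feeder, fixed: open steel hopper, low grey console along its front. Origin at bench level under the hopper's middle; +x from the console across the hopper to the back, +y along the front rim, z up. Hopper inside 92 (x) by 104 mm (y), walls 3 mm; floor 18 mm, rim 86 mm above the bench. Console x -89 to -49 mm, 108 mm wide, 40 mm high.
- hopper_mouth (a point): centre of the hopper's mouth, at rim height (86 mm); axes as the feeder's. The front rim, over the console, is straight, 110 mm long, at x = -47.5 mm; there is room for the shovel to come in over it, heading along the feeder's +x.
- switch (a joint): toggle switch on the console, a 24 mm steel bat: 0 = off (leaning to the feeder's -y), 0.9 rad = on (leaning to +y), beyond 0.7 counts as on. Stays where it is left; push it sideways along the feeder's +y, about 1.3 N at the tip. Pivot at x = -73, y = 18, z = 45 mm in the feeder's frame.
- switch_tip (a point): tip of the toggle's bat, 24 mm from its pivot (9 mm thick there); about 67 mm above the bench.
- lid: loose steel lid, 106 (x) by 118 mm (y), 0.2 kg, lying on the hopper at the start. A lip 84 x 96 mm, 8 mm deep, under the 4 mm plate drops into the mouth with 4 mm to spare on each side, so its x lies along the feeder's x (or turned by half a turn). Origin midway between the lip's lower edges: 78 mm above the bench when seated, 0 when lying on the bench.
- lid_knob (a point): middle of the lid's round black knob, to grasp: 26 mm in diameter and 24 mm high, 40 mm above the lid's underside and 28 mm above the plate; 118 mm above the bench when the lid is seated, 40 mm when it lies on the bench. z is the lid's upward normal.
- shovel: flat steel hand shovel, 0.14 kg. Origin under the blade's middle; +x to the open front edge, z up. Blade 80 x 76 x 2 mm, sides 10 and back wall 14 mm high. Level wooden handle 18 wide, 16 high, from x = -52 to -136 mm, axis 42 mm above the blade's underside. Lies flat on its blade when let go. Heat sinks slide off at 25 to 37 degrees of tilt.
- shovel_grip (a point): grasp point on the handle's axis, 68 mm behind the middle of the blade and 42 mm above its underside; axes as the shovel's (x along the handle towards the blade).
- shovel_edge (a point): middle of the blade's front edge, on its underside, 40 mm ahead of the shovel's origin and 108 mm ahead of the grasp point.
- carton: small closed cardboard carton, 60 x 86 x 45 mm (x, y, z), fixed to the bench at its near corner; origin under its middle. Up to two heat sinks lie on it.
- sink_1_mid (a point): middle of an extruded aluminium heat sink, 25 x 30 x 18 mm (x, y, z), 22 g, at the start on the shovel's blade; may be absent (None). Fins upward, grasp across x or y; this point is 9 mm above its base.
- sink_2_mid (a point): middle of an extruded aluminium heat sink, 25 x 30 x 18 mm (x, y, z), 22 g, at the start on the shovel's blade; may be absent (None). Fins upward, grasp across x or y; this point is 9 mm above its base.
- sink_3_mid (a point): middle of an extruded aluminium heat sink, 25 x 30 x 18 mm (x, y, z), 22 g, at the start on the shovel's blade; may be absent (None). Fins upward, grasp across x or y; this point is 9 mm above its base.
- sink_4_mid (a point): middle of an extruded aluminium heat sink, 25 x 30 x 18 mm (x, y, z), 22 g, at the start on the shovel's blade; may be absent (None). Fins upward, grasp across x or y; this point is 9 mm above its base.
- sink_5_mid (a point): middle of an extruded aluminium heat sink, 25 x 30 x 18 mm (x, y, z), 22 g, at the start on top of the small brown carton at the bench's near corner; may be absent (None). Fins upward, grasp across x or y; this point is 9 mm above its base.
- sink_6_mid (a point): middle of an extruded aluminium heat sink, 25 x 30 x 18 mm (x, y, z), 22 g, at the start on top of the small brown carton at the bench's near corner; may be absent (None). Fins upward, grasp across x or y; this point is 9 mm above its base.
- free_patch (a point): middle of a clear patch of bench, about 130 mm square with its sides at 45 degrees to x and y, where the lid has room; any other clear flat place on the bench will do.
- card_rack: fixed rack of circuit cards, 130 x 120 mm, 77 mm high, its sides at 45 degrees to x and y; origin under its middle.
- iron_stand: fixed soldering-iron stand with its iron, base about 70 x 125 mm, up to about 100 mm high, sides at 45 degrees; origin under its base. The soldering station, a box 100 mm high, stands beyond it.
- finished_stack_b: tall stack of chassis on the next desk, about 360 x 440 mm and 580 mm high, sides at 45 degrees; its nearest upright edge stands at x = 0.44, y = -0.28 m, between the arm's start and the work: draw the arm in before swinging left.
- flux_bottle: bystander, not to be moved: small upright bottle with a needle cap; origin under its middle.
- solder_reel: bystander, not to be moved: reel standing on its flange; origin under its middle.
- choke: bystander, not to be moved: wound ring-shaped choke lying flat; origin under its middle.
- terminal_plug: bystander, not to be moved: small green terminal plug; origin under its middle.

How it is judged:
By the outcome, as a careful person would: the job done as asked, in the order asked, and still so for the second after the job is handed in, with the robot touching nothing.
Of sink_1, sink_2, sink_3, sink_4, sink_5, sink_6 only 4 to 5 are there at a start; the rules pass over those that are not, and their reading is None.
At some moment in a run one of shovel, lid may be knocked a few centimetres aside while the robot is not near it.
Once in a run the grip may slacken for a moment while it holds something.
It also fails if it takes over 210 s, if anything falls off the work surface, if the arm or the gripper's body presses on something with over 40 N, if the wrist force passes 120 N, or if a joint passes its speed limit or range.

### The arm

A 6-joint arm with a two-finger parallel gripper is mounted at the origin on a cart in front of the work surface, level with it; the furniture and walls round the work are solid. World frame = base frame: x ahead of the robot, y to its left, z up, the work surface at z = 0. Lengths are in m, angles in rad, forces in N, time in s.
With the tool pointing down it reaches from about 0.325 to 0.775 m from the base axis. Payload 5.5 kg.
Tool frame: the origin (TCP) lies at the very end of the fingers, on their centre line; the grasp point (between the pads) lies 19 mm behind it (ctrl.grip_point_offset is the distance from the TCP to the grasp point, in m); z points along the fingers, y is the line along which they close (so a half turn about z gives the same grasp; the last joint's range is limited). The gripper opens to 85 mm and grips with 20 to 120 N. Pads are 22 mm wide; open, the fingers measure 114 mm over their backs; the gripper's body (76 mm by 85 mm) begins 54 mm behind the grasp point. The pads swing forward as they close: fully open they stand 13 mm farther back than shut.
Start: joints at [1.087, 0.091, 1.231, -0, 1.82, -0.057], TCP at [0.248, 0.546, 0.231] pointing down, gripper open.
Joint ranges: [-2.87, 2.87], [-0.86, 2.18], [0.17, 2.46], [-1.51, 4.65], [0.06, 2.69], [-2.65, 2.65]. Speed limits (rad/s): [2.57, 2.57, 3.01, 3.14, 3.14, 3.14].

### API

Orientations are given as a 3x3 rotation matrix whose columns are the frame's x, y, z axes.
In Python, from cell import ctrl gives the robot as it stands.
- The arm moves only by the shell command python3 -m jog 'ROWS' [FORCE]. ROWS is JSON, a list of rows, each a list of 7 numbers: the turn, a rotation vector about the world's x, y, z in degrees, then the shift along the world's x, y, z in m, then the opening, from 0 (shut) to 1 (fully open). In form: [[rx, ry, rz, x, y, z, claw], ...]. A call has 1 to 20 rows; each row shifts and turns the commanded pose from where the row before left it; what a row does not reach is not made up. A row lasts 1/12 s, in which the tool goes at most 41.7 mm and 7.16 degrees, less where a joint would pass 70% of its speed; a pose out of reach is approached as far as the arm can. A call is refused whole if a number of a shift passes 0.0417 or a number of a turn 7.16, either way. A call with a gripper value outside its range is refused whole. The fingers move at their own pace and stop on an object; FORCE is the grip in N (left out, the last holds). Time passes only in rows, so rows that do not move let the fingers close. It gives the time, the measured TCP pose, the force, the opening and the grip force at its end, in the units of the state.
- ctrl.get_obs(): the state, without advancing time (a new reading comes with each control period).
- ctrl.capture(name): name is "side" or "top" or "wrist"; returns a dict with "frame" (384x512x3 uint8, red, green, blue), "depth" (384x512 float32, m along the optical axis (not along the pixel's ray), 0 where there is no reading), "fov_y" (degrees; the focal length in pixels is half the picture's height over the tangent of half this angle, whatever the lens; pixels are square), "cx", "cy" (the principal point, pixels), "k1" (the pictures are not rectified: a ray, as slopes to the right and down, at radius r is drawn at 1 + k1 r^2 times it, then the intrinsics apply), "R" (3x3) and "t" (3): a world point X has camera coordinates R X + t. Camera axes: x right, y down, z forward; pixel columns grow to the right and rows downward; lengths in m; the calibration is good to about 2 mm. A picture is of the moment at which its call begins.
- ctrl.hand_in(): hands the job in; it is judged then, once.
The state is a dict: "time_s": time; "joint_positions": joint angles; "qd": joint speeds; "joint_efforts": joint torques, N m; "eef_pos": TCP position; "orientation": TCP orientation; "force": force on the tool from outside, world axes, zero at the start; "wrist_torque": the same for the moment, N m; "opening": finger opening in m; "gripper_force": force on a finger pad.
Only numpy, scipy, OpenCV 4.12 (cv2) and the standard library are available. Lean on these libraries where they do the work, as an engineer would, in place of code of your own. Each camera call takes 0.05 s, during which the arm holds its last target. There are 200 camera calls.

## Working session

There is one attempt and no reset: what is moved stays moved. The work goes in short steps, Python scripts to look and compute and a shell command to move; the robot and the scene stay as the last step left them, time stands still between calls to the robot, and variables do not carry over. Pictures are saved under pics/ and viewed, at most 14 in all, crops included, and the job is handed in when it is done.

```bash
ls; mkdir -p pics
cat > h.py <<'E'
import numpy as np, cv2
from cell import ctrl
def cap(name, fn=None):
    c=ctrl.capture(name); np.savez(f'/tmp/{name}.npz',**{k:c[k] for k in c})
    if fn: cv2.imwrite(f'pics/{fn}.png',cv2.cvtColor(c['frame'],cv2.COLOR_RGB2BGR))
    return c
def load(name): return dict(np.load(f'/tmp/{name}.npz'))
def K(c):
    H=c['frame'].shape[0]; f=H/2/np.tan(np.radians(float(c['fov_y'])/2)); return f
def ray(c,u,v):
    f=K(c); x=(u-c['cx'])/f; y=(v-c['cy'])/f; x0,y0=x,y
    for _ in range(20):
        s=1+c['k1']*(x*x+y*y); x,y=x0/s,y0/s
    return np.array([x,y,1.])
def at_z(c,u,v,z):
    d=c['R'].T@ray(c,u,v); o=-c['R'].T@c['t']; return o+d*(z-o[2])/d[2]
def at_d(c,u,v,w=1):
    p=c['depth'][int(v)-w:int(v)+w+1,int(u)-w:int(u)+w+1]; p=p[p>0]
    return c['R'].T@(ray(c,u,v)*np.median(p)-c['t'])
def proj(c,X):
    p=c['R']@np.asarray(X)+c['t']; x,y=p[0]/p[2],p[1]/p[2]; s=1+c['k1']*(x*x+y*y); f=K(c)
    return f*x*s+c['cx'],f*y*s+c['cy']
E
python3 - <<'E'
from h import *
ims=[]
for n in ['top','side','wrist']:
    c=cap(n,n+'0'); print(n,c['fov_y'],c['k1'],-c['R'].T@c['t'])
o=ctrl.get_obs(); print(o['time_s'],o['eef_pos'],o['orientation'],o['opening'],ctrl.grip_point_offset)
c=load('top'); cv2.imwrite('pics/top0.png',cv2.resize(cv2.cvtColor(c['frame'],cv2.COLOR_RGB2BGR),(800,600),interpolation=cv2.INTER_CUBIC))
E
```

```text
pics
top 47.77350887466646 0.009531241379909728 [0.35706246 0.07027041 1.32228079]
side 49.294653753452785 -0.09969472714986542 [0.57796912 1.09491365 0.91573609]
wrist 69.384434826857 -0.026132777821266228 [0.17379762 0.5799638  0.37182169]
0.15 [0.24825757 0.54598904 0.23039291] [[-9.10303796e-01  4.13940120e-01 -7.59295778e-04]
 [ 4.13940797e-01  9.10302781e-01 -1.36519581e-03]
 [ 1.26079740e-04 -1.55704643e-03 -9.99998780e-01]] 0.08542954789399093 0.0187
```

View pics/top0.png

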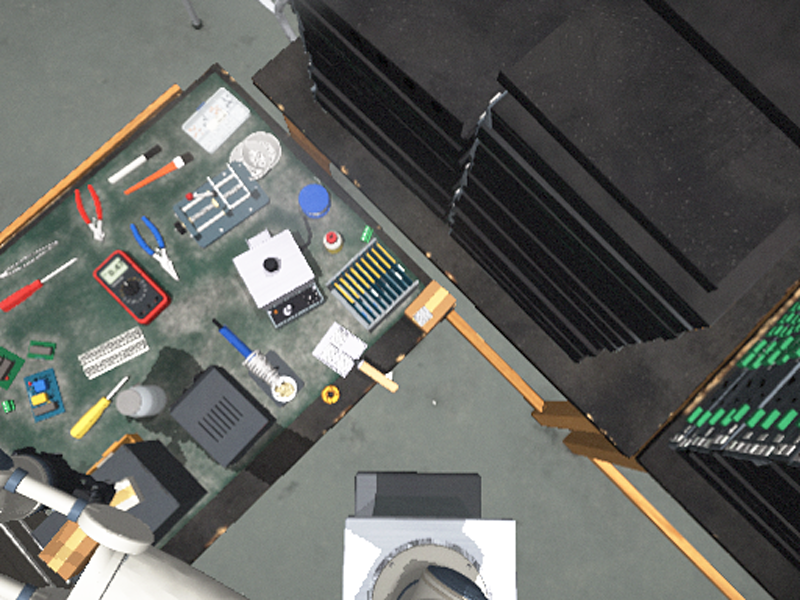

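View pics/side0.png

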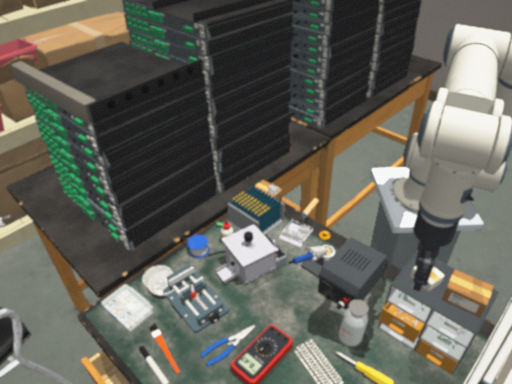

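Run:
```python
from h import *
c=load('top'); im=cv2.cvtColor(c['frame'],cv2.COLOR_RGB2BGR)
cr=cv2.resize(im[140:260,140:300],(800,600),interpolation=cv2.INTER_CUBIC); cv2.imwrite('pics/crop0.png',cr)
for n,u,v in [('knob',272,264),('feeder plate corner-ish',255,272),('console',295,307),('blade',338,348),('handle',385,378),('carton',432,305),('choke',331,394),('rack',373,285)]:
    print(n,at_d(c,u*.64,v*.64).round(3))
```

```text
knob [0.604 0.296 0.131]
feeder plate corner-ish [0.597 0.335 0.088]
console [0.539 0.265 0.041]
blade [0.466 0.183 0.001]
handle [0.408 0.09  0.047]
carton [0.548 0.003 0.044]
choke [0.377 0.194 0.001]
rack [0.583 0.116 0.05 ]
```

View pics/crop0.png

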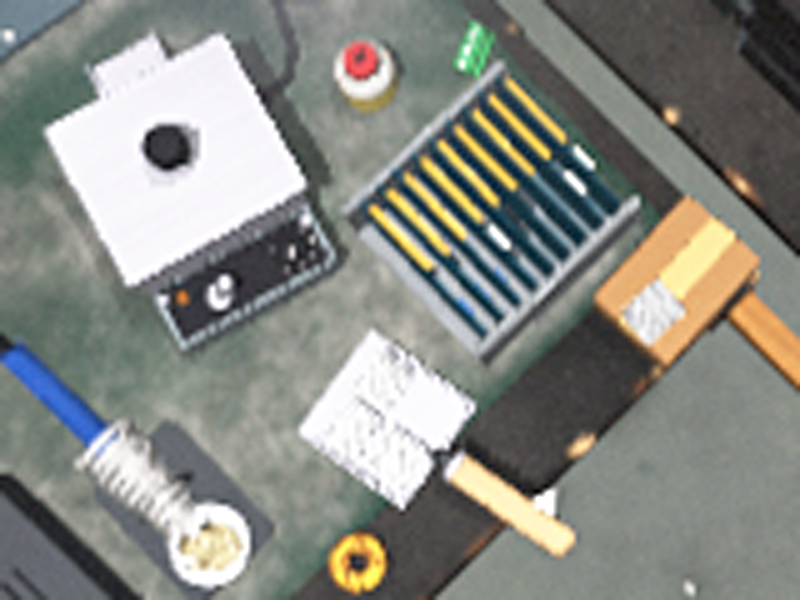

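```bash
cat >> h.py <<'E'
def yaw(a,b): d=np.subtract(b,a); return np.degrees(np.arctan2(d[1],d[0]))
E
python3 - <<'E'
from h import *
c=load('top')
P=lambda u,v,z: at_z(c,140+u/5,140+v/5,z)
L=[P(*p,.09) for p in [(46,133),(220,35),(308,190),(133,285)]]
print('lid',np.mean(L,0).round(4),[round(np.linalg.norm(L[i]-L[i-1]),4) for i in range(4)],[round(yaw(L[i-1],L[i]),1) for i in range(4)])
C=[P(*p,.04) for p in [(335,262),(185,350)]]; print('console',np.round(C,3),np.linalg.norm(C[0]-C[1]),yaw(C[1],C[0]))
S=[P(*p,.008) for p in [(372,330),(475,405),(403,508),(300,430)]]
print('shovel',np.mean(S,0).round(4),[round(np.linalg.norm(S[i]-S[i-1]),4) for i in range(4)],[round(yaw(S[i-1],S[i]),1) for i in range(4)])
H=[P(*p,.05) for p in [(458,468),(565,543)]]; print('handle',np.round(H,4),np.linalg.norm(H[0]-H[1]),yaw(H[1],H[0]))
print('sink',P(653,308,.063).round(4)); print('knob',P(167,148,.13).round(4)); print('switch',P(222,288,.067).round(3))
# clear search
f=K(c); v,u=np.mgrid[0:384,0:512]; x=(u-c['cx'])/f;y=(v-c['cy'])/f; s=1+c['k1']*(x*x+y*y); x,y=x/s,y/s
D=c['depth']; W=np.stack([x*D,y*D,D],-1)-c['t']; W=W@c['R']
g=.004; N=300
bad=np.zeros((N,N),np.uint8); ok=np.zeros((N,N),np.uint8)
ix=(W[...,0]/g).astype(int); iy=((W[...,1]+.3)/g).astype(int)
m=(ix>=0)&(ix<N)&(iy>=0)&(iy<N)&(D>0)
flat=np.abs(W[...,2])<.006
bad[ix[m&~flat],iy[m&~flat]]=1; ok[ix[m&flat],iy[m&flat]]=1
bad|=1-cv2.morphologyEx(ok,cv2.MORPH_CLOSE,np.ones((3,3),np.uint8))
np.save('/tmp/bad.npy',bad)
out=[]
for a in range(0,90,5):
  for i in range(80,200):
    for j in range(60,250):
      pass
from scipy.ndimage import convolve
from scipy.signal import fftconvolve
for a in range(0,180,15):
  k=np.zeros((51,51),np.uint8); cv2.fillPoly(k,[cv2.boxPoints(((25,25),(.106/g,.118/g),a)).astype(int)],1)
  cnt=fftconvolve(bad,k[::-1,::-1],mode='same')
  X,Y=np.mgrid[0:N,0:N]; r=np.hypot(X*g,Y*g-.3)
  cnt[(r>.75)|(r<.33)]=1e9
  for i in np.argsort(cnt.ravel())[:400:80]: out.append((round(cnt.ravel()[i]),a,round(i//N*g,3),round(i%N*g-.3,3)))
print(sorted(out)[:25])
E
```

```text
lid [0.6032 0.2992 0.09  ] [np.float64(0.104), np.float64(0.1154), np.float64(0.1067), np.float64(0.1137)] [np.float64(32.1), np.float64(-58.3), np.float64(-148.8), np.float64(120.3)]
console [[0.553 0.211 0.04 ]
 [0.498 0.298 0.04 ]] 0.10273068412364816 -57.894752758396045
shovel [0.463  0.1789 0.008 ] [np.float64(0.0743), np.float64(0.078), np.float64(0.0753), np.float64(0.0784)] [np.float64(-33.9), np.float64(-124.8), np.float64(146.5), np.float64(54.5)]
handle [[0.4312 0.1333 0.05  ]
 [0.3891 0.07   0.05  ]] 0.07604155311335745 56.38677931475947
sink [0.5259 0.0211 0.063 ]
knob [0.602  0.2977 0.13  ]
switch [0.532 0.273 0.067]
[(100, 45, np.float64(0.452), np.float64(0.484)), (100, 60, np.float64(0.468), np.float64(0.484)), (102, 165, np.float64(0.556), np.float64(0.452)), (103, 75, np.float64(0.556), np.float64(0.432)), (104, 135, np.float64(0.564), np.float64(0.444)), (105, 30, np.float64(0.46), np.float64(0.492)), (107, 15, np.float64(0.456), np.float64(0.5)), (107, 150, np.float64(0.552), np.float64(0.452)), (108, 90, np.float64(0.564), np.float64(0.444)), (109, 105, np.float64(0.576), np.float64(0.444)), (110, 0, np.float64(0.568), np.float64(0.448)), (114, 45, np.float64(0.572), np.float64(0.448)), (116, 75, np.float64(0.544), np.float64(0.448)), (118, 15, np.float64(0.472), np.float64(0.48)), (118, 60, np.float64(0.568), np.float64(0.452)), (118, 135, np.float64(0.556), np.float64(0.452)), (118, 150, np.float64(0.46), np.float64(0.484)), (118, 165, np.float64(0.576), np.float64(0.444)), (119, 120, np.float64(0.572), np.float64(0.444)), (122, 30, np.float64(0.512), np.float64(0.468)), (122, 45, np.float64(0.588), np.float64(0.444)), (123, 15, np.float64(0.456), np.float64(0.488)), (125, 75, np.float64(0.484), np.float64(0.48)), (125, 165, np.float64(0.476), np.float64(0.48)), (126, 105, np.float64(0.5), np.float64(0.468))]
```

Run:
```python
from h import *
c=load('top'); g=.0008
# columns: y from .65 down to .15 ; rows: x from .75 down to .35
out=np.zeros((500,640,3),np.uint8)
mx=np.zeros((500,640),np.float32); my=mx.copy()
for r in range(500):
    for q in range(640): mx[r,q],my[r,q]=proj(c,(.75-r*g,.68-q*g,0))
out=cv2.remap(cv2.cvtColor(c['frame'],cv2.COLOR_RGB2BGR),mx,my,cv2.INTER_CUBIC)
for (x,y,a,col) in [(.56,.445,45,(0,255,255)),(.455,.485,45,(255,0,255))]:
    b=cv2.boxPoints(((0,0),(.106,.118),a)); p=[((.68-(y+d[1]))/g,(.75-(x+d[0]))/g) for d in b]
    cv2.polylines(out,[np.int32(p)],True,col,1)
cv2.imwrite('pics/ortho.png',out)
```

```text
(no output)
```

View pics/ortho.png

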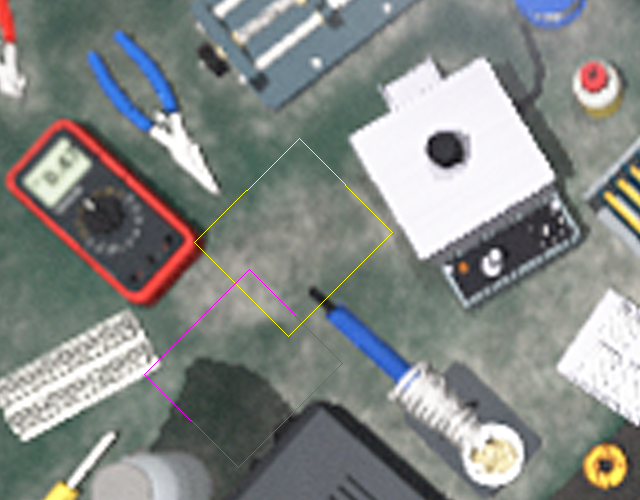

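```bash
python3 -m jog '[[0,0,-3.5,0.0295,-0.0207,0.002,0.6],[0,0,-3.5,0.0295,-0.0207,0,0.6],[0,0,-3.5,0.0295,-0.0207,0,0.6],[0,0,-3.5,0.0295,-0.0207,0,0.6],[0,0,-3.5,0.0295,-0.0207,0,0.6],[0,0,-3.5,0.0295,-0.0207,0,0.6],[0,0,-3.5,0.0295,-0.0207,0,0.6],[0,0,-3.5,0.0295,-0.0207,0,0.6],[0,0,-3.5,0.0295,-0.0207,0,0.6],[0,0,-3.5,0.0295,-0.0207,0,0.6],[0,0,-3.5,0.0295,-0.0207,0,0.6],[0,0,-3.5,0.0295,-0.0207,0,0.6],[0,0,0,0,0,0,0.6]]'
python3 - <<'E'
from h import *
c=cap('wrist','w1'); print(proj(c,(.602,.298,.13)),ctrl.get_obs()['orientation'].round(3).tolist())
E
```

```text
time_s: 1.23
eef_pos: [0.6066, 0.2927, 0.2309]
orientation: [[-0.391, 0.921, -0.001], [0.921, 0.391, -0.003], [-0.003, -0.002, -1.0]]
force: [0.7, 0.4, -0.2]
opening: 0.0509
gripper_force: 0.0
(np.float64(256.12170035467113), np.float64(188.34676264132807)) [[-0.395, 0.919, -0.002], [0.919, 0.395, -0.002], [-0.001, -0.003, -1.0]]
```

View pics/w1.png

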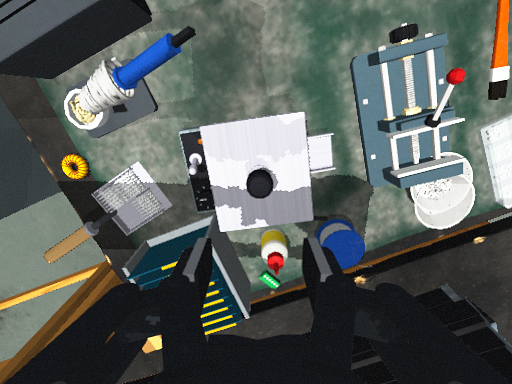

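Run:
```python
from h import *
c=load('wrist')
print('knob',at_z(c,260,183,.13).round(4))
L=[at_z(c,*p,.09) for p in [(201,126),(304,112),(313,220),(218,232)]]
print('lid',np.mean(L,0).round(4),[round(np.linalg.norm(L[i]-L[i-1]),4) for i in range(4)],[round(yaw(L[i-1],L[i]),1) for i in range(4)])
print('tip',at_d(c,186,33), at_z(c,195,158,.067)); print(ctrl.get_obs()['eef_pos'])
b=[at_z(c,*p,.008) for p in [(138,163),(172,200),(126,236),(92,196)]]; print('blade',np.mean(b,0))
```

```text
knob [0.6033 0.3041 0.13  ]
lid [0.6041 0.3004 0.09  ] [np.float64(0.1169), np.float64(0.1025), np.float64(0.116), np.float64(0.1069)] [np.float64(118.8), np.float64(30.5), np.float64(-59.1), np.float64(-149.1)]
tip [0.49973187 0.39423203 0.12097775] [0.53284627 0.28584321 0.067     ]
[0.60448703 0.29493637 0.23122218]
blade [0.46206805 0.17954985 0.008     ]
```

```bash
python3 -m jog '[[0,0,0,0.0005,0.003,-0.02,0.6],[0,0,0,0,0,-0.03,0.6],[0,0,0,0,0,-0.03,0.6],[0,0,0,0,0,-0.02,0.6],[0,0,0,0,0,-0.02,0.6],[0,0,0,0,0,-0.01,0.6],[0,0,0,0,0,0,0.6],[0,0,0,0,0,0,0.6]]'
```

```text
time_s: 1.95
eef_pos: [0.6023, 0.3013, 0.1034]
orientation: [[-0.401, 0.916, -0.001], [0.916, 0.401, -0.0], [0.0, -0.001, -1.0]]
force: [-0.2, -0.3, -0.3]
opening: 0.0512
gripper_force: 0.0
```

```bash
python3 -m jog '[[0,0,0,0,0,-0.002,0.25],[0,0,0,0,0,0,0.1],[0,0,0,0,0,0,0.1],[0,0,0,0,0,0,0.1],[0,0,0,0,0,0,0.1],[0,0,0,0,0,0,0.1]]' 80; python3 -m jog '[[0,0,0,0,0,0.005,0.1],[0,0,0,0,0,0.01,0.1],[0,0,0,0,0,0.02,0.1],[0,0,0,0,0,0.03,0.1],[0,0,0,0,0,0.03,0.1],[0,0,0,0,0,0,0.1]]'
```

```text
time_s: 2.45
eef_pos: [0.6036, 0.3013, 0.1036]
orientation: [[-0.4, 0.917, 0.003], [0.917, 0.4, 0.002], [0.0, 0.003, -1.0]]
force: [-0.4, 0.6, 6.8]
opening: 0.0231
gripper_force: 79.0
time_s: 2.95
eef_pos: [0.6047, 0.3015, 0.2051]
orientation: [[-0.399, 0.917, 0.01], [0.917, 0.399, 0.004], [-0.0, 0.011, -1.0]]
force: [0.4, -0.1, 0.1]
opening: 0.0231
gripper_force: 78.8
```

```bash
python3 -m jog '[[0,0,0,0,0,0,0.1],[0,0,0,0,0,0,0.1],[0,0,0,0,0,0,0.1]]'
python3 - <<'E'
from h import *
c=cap('side'); im=cv2.cvtColor(c['frame'],cv2.COLOR_RGB2BGR); u,v=map(int,proj(c,(.603,.3,.15))); print(u,v)
cv2.imwrite('pics/s1.png',cv2.resize(im[max(0,v-75):v+75,max(0,u-100):u+100],(600,450),interpolation=cv2.INTER_CUBIC))
E
```

```text
time_s: 3.2
eef_pos: [0.6023, 0.3005, 0.1939]
orientation: [[-0.399, 0.917, -0.003], [0.917, 0.399, -0.001], [-0.0, -0.004, -1.0]]
force: [0.2, -0.2, -2.4]
opening: 0.0234
gripper_force: 78.7
248 227
```

View pics/s1.png

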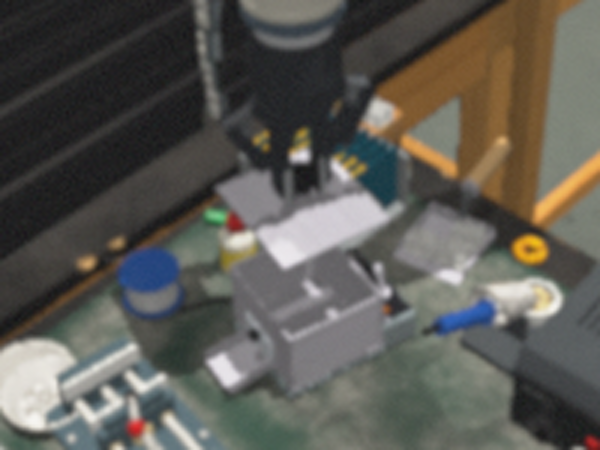

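```bash
python3 -m jog '[[0,0,0,-0.006,0.0265,0,0.1],[0,0,0,-0.006,0.027,0,0.1],[0,0,0,-0.006,0.027,0,0.1],[0,0,0,-0.006,0.027,0,0.1],[0,0,0,-0.007,0.026,0,0.1],[0,0,0,0,0,-0.02,0.1],[0,0,0,0,0,-0.03,0.1],[0,0,0,0,0,-0.03,0.1],[0,0,0,0,0,-0.03,0.1],[0,0,0,0,0,-0.02,0.1],[0,0,0,0,0,-0.01,0.1],[0,0,0,0,0,-0.01,0.1],[0,0,0,0,0,0,0.1],[0,0,0,0,0,0,0.1],[0,0,0,0,0,0,0.1]]'
```

```text
time_s: 4.5
eef_pos: [0.5728, 0.4348, 0.0485]
orientation: [[-0.399, 0.917, 0.003], [0.917, 0.399, 0.002], [0.001, 0.003, -1.0]]
force: [0.5, 0.5, -0.6]
opening: 0.0231
gripper_force: 78.4
```

```bash
python3 -m jog '[[0,0,0,0,0,-0.008,0.1],[0,0,0,0,0,-0.005,0.1],[0,0,0,0,0,-0.003,0.1],[0,0,0,0,0,-0.002,0.1],[0,0,0,0,0,-0.002,0.1],[0,0,0,0,0,-0.001,0.1],[0,0,0,0,0,0,0.1],[0,0,0,0,0,0,0.1]]'
```

```text
time_s: 5.17
eef_pos: [0.572, 0.4344, 0.0257]
orientation: [[-0.399, 0.917, 0.001], [0.917, 0.399, 0.0], [0.0, 0.001, -1.0]]
force: [-0.9, -0.8, -0.0]
opening: 0.0232
gripper_force: 78.7
```

```bash
python3 -m jog '[[0,0,0,0,0,-0.001,0.1],[0,0,0,0,0,0,0.35],[0,0,0,0,0,0,0.6],[0,0,0,0,0,0,0.6],[0,0,0,0,0,0,0.6],[0,0,0,0,0,0.02,0.6],[0,0,0,0,0,0.03,0.6],[0,0,0,0,0,0.04,0.6],[0,0,0,0,0,0.04,0.6],[0,0,0,0,0,0.04,0.6],[0,0,0,0,0,0.02,0.6],[0,0,0,0,0,0,0.6]]'
python3 -m jog '[[0,0,-5.8,-0.0148,-0.0311,0,0.6],[0,0,-5.8,-0.0148,-0.0311,0,0.6],[0,0,-5.8,-0.0148,-0.0311,0,0.6],[0,0,-5.8,-0.0148,-0.0311,0,0.6],[0,0,-5.8,-0.0148,-0.0311,0,0.6],[0,0,-5.8,-0.0148,-0.0311,0,0.6],[0,0,-5.8,-0.0148,-0.0311,0,0.6],[0,0,-5.8,-0.0148,-0.0311,0,0.6],[0,0,-5.8,-0.0148,-0.0311,0,0.6],[0,0,-5.8,-0.0148,-0.0311,0,0.6],[0,0,0,0,0,0,0.6],[0,0,0,0,0,0,0.6],[0,0,0,0,0,0,0.6]]'
python3 - <<'E'
from h import *
cap('top'); c=cap('wrist','w2'); print(ctrl.get_obs()['eef_pos'],proj(c,(.424,.123,.05)))
E
```

```text
time_s: 6.17
eef_pos: [0.5734, 0.4353, 0.2232]
orientation: [[-0.399, 0.917, 0.01], [0.917, 0.399, 0.007], [0.002, 0.012, -1.0]]
force: [0.2, 1.0, 0.4]
opening: 0.0511
gripper_force: 0.0
time_s: 7.25
eef_pos: [0.424, 0.1235, 0.2139]
orientation: [[0.565, 0.825, -0.0], [0.825, -0.565, 0.0], [0.0, -0.0, -1.0]]
force: [1.0, 0.2, 0.6]
opening: 0.0511
gripper_force: 0.0
[0.42411565 0.12403866 0.21380997] (np.float64(258.61092027478566), np.float64(177.4029558616726))
```

View pics/w2.png

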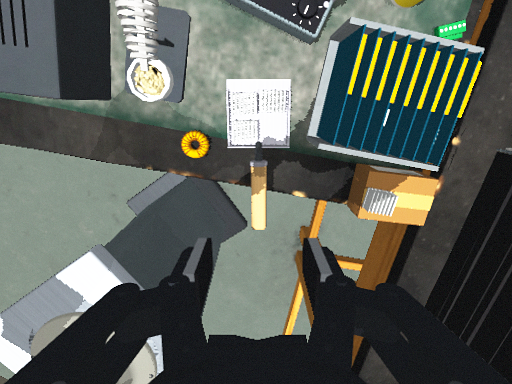

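Run:
```python
from h import *
c=load('wrist')
h=[at_z(c,259,161,.05),at_z(c,259,228,.05)]; print(np.round(h,4),yaw(h[1],h[0]))
b=[at_z(c,*p,.009) for p in [(227,79),(291,80),(290,148),(228,148)]]; print(np.mean(b,0),[yaw(b[3],b[0]),yaw(b[2],b[1])])
fr=(b[0]+b[1])/2; a=np.radians(56); d=np.array([np.cos(a),np.sin(a),0]); print('grip from front',fr-.108*d)
h0=h[0]-.016*d; print('from handle',h0)
print('sink',[at_z(c,*p,.063).round(4) for p in [(380,202)]], at_d(c,380,202))
```

```text
[[0.435  0.1384 0.05  ]
 [0.3888 0.0706 0.05  ]] 55.74360529895688
[0.46226925 0.17787963 0.009     ] [np.float64(54.65703154946409), np.float64(56.80579376258754)]
grip from front [0.4243104  0.12126037 0.009     ]
from handle [0.42605889 0.12510896 0.05      ]
sink [array([0.5227, 0.0251, 0.063 ])] [0.52355287 0.02242473 0.05828576]
```

```bash
python3 -m jog '[[0,0,0,0.001,-0.001,-0.03,0.6],[0,0,0,0,0,-0.04,0.6],[0,0,0,0,0,-0.04,0.6],[0,0,0,0,0,-0.03,0.6],[0,0,0,0,0,-0.03,0.6],[0,0,0,0,0,-0.015,0.6],[0,0,0,0,0,-0.005,0.6],[0,0,0,0,0,0,0.6],[0,0,0,0,0,0,0.6]]'; python3 -m jog '[[0,0,0,0,0,0,0.3],[0,0,0,0,0,0,0.1],[0,0,0,0,0,0,0],[0,0,0,0,0,0,0],[0,0,0,0,0,0,0],[0,0,0,0,0,0,0]]' 110
```

```text
time_s: 8.1
eef_pos: [0.4255, 0.1229, 0.0251]
orientation: [[0.565, 0.825, 0.001], [0.825, -0.565, 0.0], [0.001, 0.0, -1.0]]
force: [-0.6, -0.1, -0.1]
opening: 0.051
gripper_force: 0.0
time_s: 8.6
eef_pos: [0.4258, 0.1226, 0.0261]
orientation: [[0.566, 0.825, 0.003], [0.825, -0.566, 0.001], [0.002, 0.002, -1.0]]
force: [-1.7, 0.8, 6.1]
opening: 0.0159
gripper_force: 107.3
```

```bash
python3 -m jog '[[0,0,0,0,0,0.005,0],[0,0,0,0,0,0.01,0],[0,0,0,0,0,0.015,0],[0,0,0,0,0,0.02,0],[0,0,0,0,0,0.02,0],[0,0,0,0,0,0.02,0],[0,0,0,0,0,0.02,0],[0,0,0,0,0,0.02,0],[0,0,0,0,0,0.015,0],[0,0,0,0,0,0.005,0],[0,0,0,0,0,0,0],[0,0,0,0,0,0,0]]'
python3 - <<'E'
from h import *
c=load('top'); im=cv2.cvtColor(c['frame'],cv2.COLOR_RGB2BGR)
cv2.imwrite('pics/crop1.png',cv2.resize(im[135:225,100:220],(800,600),interpolation=cv2.INTER_CUBIC))
E
```

```text
time_s: 9.6
eef_pos: [0.4247, 0.1222, 0.1737]
orientation: [[0.566, 0.825, -0.001], [0.825, -0.566, -0.0], [-0.001, -0.0, -1.0]]
force: [0.1, 0.4, -2.6]
opening: 0.0162
gripper_force: 107.6
```

View pics/crop1.png

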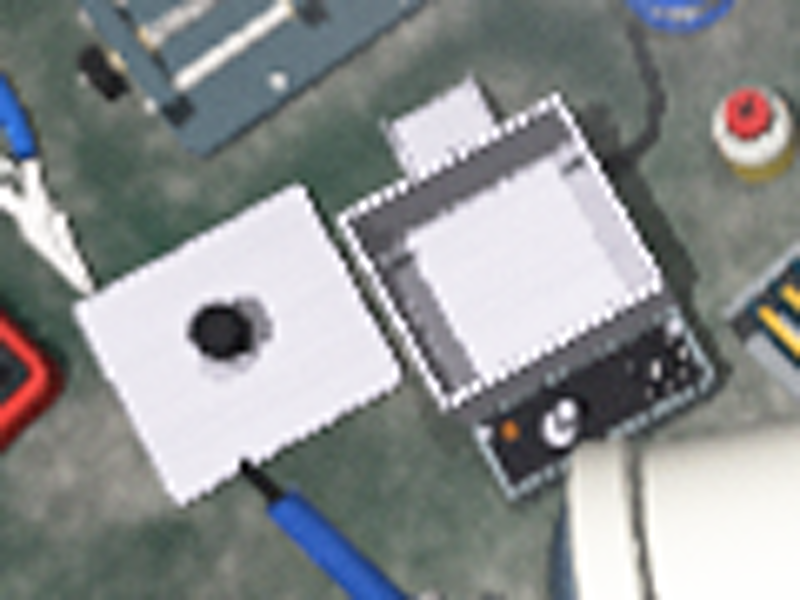

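Run:
```python
from h import *
c=load('top')
P=lambda u,v,z: at_z(c,100+u/6.6667,135+v/6.6667,z)
L=[P(*p,.086) for p in [(340,215),(558,95),(665,275),(447,410)]]
m=np.mean(L,0);print('hopper',m.round(4),[round(np.linalg.norm(L[i]-L[i-1]),4) for i in range(4)],[round(yaw(L[i-1],L[i]),1) for i in range(4)])
print('front rim mid',(L[2]+L[3])/2)
Q=[P(*p,.012) for p in [(78,308),(300,185),(402,380),(183,505)]]
print('lid',np.mean(Q,0).round(4),[round(yaw(Q[i-1],Q[i]),1) for i in range(4)], 'knob',P(220,332,.052))
c0=cap('side'); print(ctrl.get_obs()['eef_pos'])
```

```text
hopper [0.6035 0.2999 0.086 ] [np.float64(0.0993), np.float64(0.1081), np.float64(0.0943), np.float64(0.1102)] [np.float64(31.1), np.float64(-58.9), np.float64(-147.7), np.float64(123.7)]
front rim mid [0.56230944 0.27444169 0.086     ]
lid [0.5711 0.4314 0.012 ] [np.float64(31.2), np.float64(-58.6), np.float64(-149.9), np.float64(121.7)] knob [0.56961105 0.43000218 0.052     ]
[0.42439231 0.12214912 0.17302647]
```

```bash
python3 -m jog '[[0,0,-1.5,0.003,0.006,-0.001,0],[0,0,-3,0.0064,0.0125,-0.003,0],[0,0,-3,0.0064,0.0125,-0.003,0],[0,0,-3,0.0064,0.0125,-0.003,0],[0,0,-3,0.0064,0.0125,-0.003,0],[0,0,-3,0.0064,0.0125,-0.003,0],[0,0,-3,0.0064,0.0125,-0.003,0],[0,0,-3,0.0064,0.0125,-0.003,0],[0,0,-1.8,0.003,0.006,-0.001,0],[0,0,0,0,0,0,0],[0,0,0,0,0,0,0],[0,0,0,0,0,0,0]]'
python3 - <<'E'
from h import *
c=cap('wrist','w3'); o=ctrl.get_obs(); print(o['eef_pos'],o['force'],o['wrist_torque'])
a=np.radians(31.3)
for x,y in [(-.0475,0),(-.0475,.055),(-.0475,-.055)]: print(proj(c,(.603+x*np.cos(a)-y*np.sin(a),.3+x*np.sin(a)+y*np.cos(a),.086)))
E
```

```text
time_s: 10.65
eef_pos: [0.4752, 0.2213, 0.1505]
orientation: [[0.854, 0.519, -0.002], [0.519, -0.854, -0.001], [-0.002, -0.0, -1.0]]
force: [0.1, 1.1, -3.2]
opening: 0.0158
gripper_force: 107.5
[0.47534135 0.22123672 0.15084837] [ 0.02234602 -0.24804303 -1.45018654] [-0.09385171  0.07072476 -0.04683683]
(np.float64(257.2777420410551), np.float64(67.22288061090333))
(np.float64(176.82730088597486), np.float64(67.52077571924184))
(np.float64(337.70403691802164), np.float64(67.49500209423701))
```

View pics/w3.png

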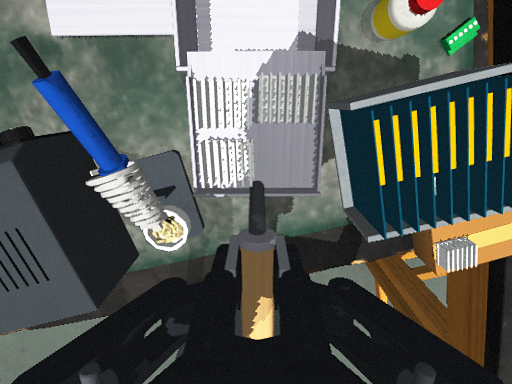

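```bash
python3 -m jog '[[-1.2,1.9,0,0.0015,0.0009,0.001,0],[-1.2,1.95,0,0.0015,0.0009,0.001,0],[-1.2,1.95,0,0.0015,0.0009,0.001,0],[-1.2,1.95,0,0.0015,0.0009,0.001,0],[-1.2,1.95,0,0.0015,0.0009,0.001,0],[-1.2,1.95,0,0.0015,0.0009,0.001,0],[-1.2,1.95,0,0.0015,0.001,0.001,0],[-1.0,1.8,0,0.0016,0.001,0,0],[0,0,0,0,0,0,0],[0,0,0,0,0,0,0],[0,0,0,0,0,0,0]]'
python3 - <<'E'
from h import *
o=ctrl.get_obs(); R=o['orientation']; a=np.radians(31.3); p=o['eef_pos']-[.603,.3,0]
t=np.degrees(np.arcsin(-R[2,0])); X=p[0]*np.cos(a)+p[1]*np.sin(a); e=o['eef_pos']+R@[.107,0,.026]
q=e-[.603,.3,0]; print(t,'edge',q[0]*np.cos(a)+q[1]*np.sin(a),-q[0]*np.sin(a)+q[1]*np.cos(a),q[2],o['force'])
E
cat >> h.py <<'E'
def edge():
    o=ctrl.get_obs(); R=o['orientation']; a=np.radians(31.3)
    t=np.degrees(np.arcsin(-R[2,0])); q=o['eef_pos']+R@[.107,0,.026]-[.603,.3,0]
    print('tilt',t.round(1),'edge',(q[0]*np.cos(a)+q[1]*np.sin(a)).round(4),(-q[0]*np.sin(a)+q[1]*np.cos(a)).round(4),q[2].round(4),'F',o['force'].round(1),'T',o['wrist_torque'].round(2),'open',o['opening'])
E
```

```text
time_s: 11.62
eef_pos: [0.4878, 0.2289, 0.1584]
orientation: [[0.813, 0.519, -0.263], [0.493, -0.855, -0.161], [-0.309, 0.001, -0.951]]
force: [0.1, 1.0, -2.2]
opening: 0.0159
gripper_force: 107.6
17.972021463840566 edge -0.0416200051122529 -0.000987480765178822 0.10068768466286374 [ 0.14818595  1.02201991 -2.16170394]
```

```bash
python3 -m jog '[[0,0,0,0,0,-0.006,0],[0,0,0,0,0,-0.004,0],[0,0,0,0,0,-0.002,0],[0,0,0,0,0,-0.001,0],[0,0,0,0,0,0,0],[0,0,0,0,0,0,0],[0,0,0,0,0,0,0]]'; python3 -c 'from h import *; edge()'; python3 -m jog '[[0,0,0,0,0,-0.001,0],[0,0,0,0,0,-0.001,0],[0,0,0,0,0,0,0],[0,0,0,0,0,0,0],[0,0,0,0,0,0,0]]'; python3 -c 'from h import *; edge()'
```

```text
time_s: 12.2
eef_pos: [0.4878, 0.2292, 0.1455]
orientation: [[0.813, 0.519, -0.264], [0.493, -0.855, -0.161], [-0.309, 0.001, -0.951]]
force: [0.2, 0.2, -2.6]
opening: 0.0159
gripper_force: 107.6
tilt 18.0 edge -0.0415 -0.0007 0.0877 F [ 0.2  0.2 -2.6] T [ 0.09 -0.11 -0.05] open 0.015882899879780473
time_s: 12.62
eef_pos: [0.4878, 0.2292, 0.1433]
orientation: [[0.813, 0.519, -0.264], [0.493, -0.855, -0.161], [-0.31, 0.001, -0.951]]
force: [0.9, 0.4, -2.2]
opening: 0.0158
gripper_force: 107.6
tilt 18.0 edge -0.0415 -0.0007 0.0855 F [ 0.9  0.4 -2.2] T [ 0.11 -0.17  0.  ] open 0.015844950867204995
```

```bash
python3 -m jog '[[0,0,0,0,0,-0.001,0],[0,0,0,0,0,-0.001,0],[0,0,0,0,0,0,0],[0,0,0,0,0,0,0],[0,0,0,0,0,0,0]]'; python3 -c 'from h import *; edge()'; python3 -m jog '[[0,0,0,0,0,-0.001,0],[0,0,0,0,0,-0.0005,0],[0,0,0,0,0,0,0],[0,0,0,0,0,0,0],[0,0,0,0,0,0,0]]'; python3 -c 'from h import *; edge()'
```

```text
time_s: 13.03
eef_pos: [0.488, 0.2293, 0.1418]
orientation: [[0.813, 0.519, -0.263], [0.493, -0.855, -0.161], [-0.309, 0.001, -0.951]]
force: [-0.1, -0.6, 3.7]
opening: 0.0158
gripper_force: 108.1
tilt 18.0 edge -0.0413 -0.0008 0.0841 F [-0.1 -0.6  3.7] T [ 0.15 -0.22 -0.01] open 0.01584540999010772
time_s: 13.45
eef_pos: [0.4881, 0.2293, 0.1409]
orientation: [[0.813, 0.519, -0.263], [0.493, -0.855, -0.161], [-0.308, 0.001, -0.951]]
force: [-1.7, -0.2, 5.2]
opening: 0.0159
gripper_force: 108.6
tilt 17.9 edge -0.0411 -0.0009 0.0832 F [-1.7 -0.2  5.2] T [ 0.17 -0.2  -0.02] open 0.01588233603163481
```

```bash
python3 -m jog '[[-1.04,1.71,0,0.002,0.0012,0.0028,0],[-1.04,1.71,0,0.002,0.0012,0.0028,0],[-1.04,1.71,0,0.002,0.0012,0.0028,0],[-1.04,1.71,0,0.002,0.0012,0.0028,0],[-1.04,1.71,0,0.002,0.0012,0.0028,0],[-1.04,1.71,0,0.002,0.0012,0.0028,0],[0,0,0,0,0,0,0],[0,0,0,0,0,0,0]]'; python3 -c 'from h import *; edge()'; python3 -m jog '[[-0.78,1.28,0,0.0018,0.0011,0.0018,0],[-0.78,1.28,0,0.0018,0.0011,0.0018,0],[-0.78,1.28,0,0.0018,0.0011,0.0018,0],[-0.78,1.28,0,0.0018,0.0011,0.0018,0],[0,0,0,0,0,0,0],[0,0,0,0,0,0,0]]'; python3 -c 'from h import *; edge()'
```

```text
time_s: 14.12
eef_pos: [0.5008, 0.237, 0.157]
orientation: [[0.741, 0.519, -0.426], [0.45, -0.855, -0.26], [-0.499, 0.001, -0.867]]
force: [3.5, 0.4, 4.3]
opening: 0.0163
gripper_force: 108.8
tilt 29.9 edge -0.0403 -0.0008 0.0811 F [3.5 0.4 4.3] T [ 0.48 -0.76 -0.02] open 0.01626309833022529
time_s: 14.62
eef_pos: [0.5079, 0.2413, 0.1641]
orientation: [[0.693, 0.519, -0.501], [0.42, -0.854, -0.306], [-0.586, 0.001, -0.81]]
force: [3.1, 1.6, 3.3]
opening: 0.0159
gripper_force: 108.7
tilt 35.9 edge -0.0404 -0.0009 0.0803 F [3.1 1.6 3.3] T [ 0.5  -0.81 -0.02] open 0.015933890992697288
```

```bash
python3 -m jog '[[-0.78,1.28,0,0.0019,0.0012,0.0014,0],[-0.78,1.28,0,0.0019,0.0012,0.0014,0],[-0.78,1.28,0,0.0019,0.0012,0.0014,0],[-0.78,1.28,0,0.0019,0.0012,0.0014,0],[0,0,0,0,0,0,0],[0,0,0,0,0,0,0],[0,0,0,0,0,0,0],[0,0,0,0,0,0,0],[0,0,0,0,0,0,0],[0,0,0,0,0,0,0]]'
python3 - <<'E'
from h import *
edge(); cap('wrist','w4'); a=load('wrist')['frame']; b=cap('side')
u,v=map(int,proj(b,(.58,.28,.1))); s=cv2.resize(b['frame'][v-50:v+50,u-65:u+65],(520,400),interpolation=cv2.INTER_CUBIC)
a=cv2.resize(a[:,120:380],(271,400)); cv2.imwrite('pics/j1.png',cv2.cvtColor(np.hstack([a,s]),cv2.COLOR_RGB2BGR))
E
```

```text
time_s: 15.45
eef_pos: [0.5151, 0.2458, 0.1697]
orientation: [[0.637, 0.52, -0.57], [0.386, -0.854, -0.348], [-0.668, 0.001, -0.744]]
force: [5.2, 2.6, 4.9]
opening: 0.0158
gripper_force: 109.0
tilt 41.9 edge -0.041 -0.0008 0.0789 F [5.2 2.6 4.9] T [ 0.64 -1.06 -0.01] open 0.015829570773501177
```

View pics/j1.png

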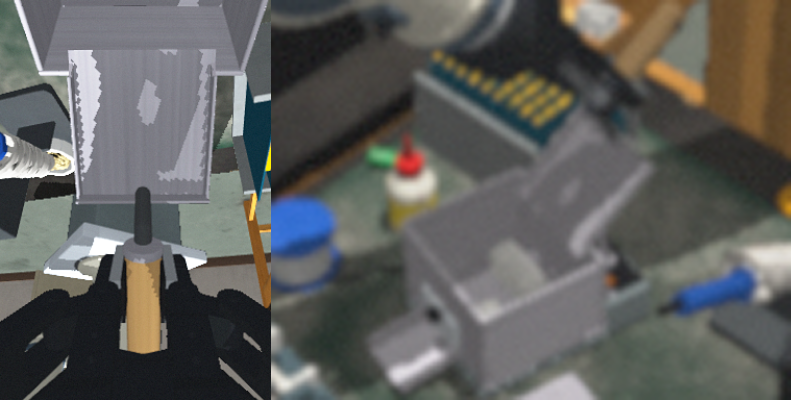

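```bash
python3 -m jog '[[0,0,0,-0.005,-0.003,0.01,0],[0,0,0,-0.01,-0.006,0.02,0],[3.12,-5.13,0,-0.01,-0.006,0.01,0],[3.12,-5.13,0,-0.01,-0.006,0,0],[3.12,-5.13,0,-0.01,-0.006,0,0],[3.12,-5.13,0,-0.01,-0.006,0,0],[3.12,-5.13,0,-0.005,-0.006,0,0],[3.12,-5.13,0,0,-0.006,0,0],[3.06,-5.03,0,0,-0.006,0,0],[0,0,6.1,-0.0075,-0.018,-0.005,0],[0,0,6.1,-0.0075,-0.018,-0.005,0],[0,0,6.1,-0.0075,-0.018,-0.005,0],[0,0,6.1,-0.0075,-0.018,-0.005,0],[0,0,0,0,0,0,0],[0,0,0,0,0,0,0],[0,0,0,0,0,0,0]]'; python3 -c 'from h import *; edge()'
```

```text
time_s: 16.88
eef_pos: [0.4243, 0.1228, 0.1887]
orientation: [[0.566, 0.824, -0.002], [0.824, -0.566, -0.002], [-0.003, -0.001, -1.0]]
force: [-0.7, 0.4, -0.6]
opening: 0.0158
gripper_force: 107.7
tilt 0.2 edge -0.1473 -0.0147 0.1624 F [-0.7  0.4 -0.6] T [-0.07  0.12  0.  ] open 0.01583914483015554
```

```bash
python3 -m jog '[[0,0,0,0,0,-0.02,0],[0,0,0,0,0,-0.035,0],[0,0,0,0,0,-0.035,0],[0,0,0,0,0,-0.03,0],[0,0,0,0,0,-0.015,0],[0,0,0,0,0,-0.01,0],[0,0,0,0,0,-0.005,0],[0,0,0,0,0,-0.003,0],[0,0,0,0,0,-0.003,0],[0,0,0,0,0,-0.002,0],[0,0,0,0,0,0,0],[0,0,0,0,0,0,0]]'
```

```text
time_s: 17.88
eef_pos: [0.4251, 0.1227, 0.0322]
orientation: [[0.564, 0.826, 0.001], [0.826, -0.564, -0.002], [-0.001, 0.002, -1.0]]
force: [-0.4, -0.1, -1.6]
opening: 0.0159
gripper_force: 107.6
```

```bash
python3 -m jog '[[0,0,0,0,0,-0.002,0],[0,0,0,0,0,-0.001,0],[0,0,0,0,0,0,0],[0,0,0,0,0,0,0],[0,0,0,0,0,0,0]]'
```

```text
time_s: 18.3
eef_pos: [0.4246, 0.1226, 0.0284]
orientation: [[0.564, 0.826, -0.001], [0.826, -0.564, -0.002], [-0.002, 0.001, -1.0]]
force: [0.8, -0.3, -1.9]
opening: 0.0159
gripper_force: 107.6
```

```bash
python3 -m jog '[[0,0,0,0,0,-0.0015,0],[0,0,0,0,0,-0.001,0],[0,0,0,0,0,0,0],[0,0,0,0,0,0,0],[0,0,0,0,0,0,0]]'; python3 -m jog '[[0,0,0,0,0,0,0.15],[0,0,0,0,0,0,0.3],[0,0,0,0,0,0,0.5],[0,0,0,0,0,0,0.6],[0,0,0,0,0,0,0.6],[0,0,0,0,0,0.02,0.6],[0,0,0,0,0,0.03,0.6],[0,0,0,0,0,0.04,0.6],[0,0,0,0,0,0.04,0.6],[0,0,0,0,0,0.03,0.6],[0,0,0,0,0,0.02,0.6],[0,0,0,0,0,0,0.6],[0,0,0,0,0,0,0.6]]'
python3 - <<'E'
from h import *
cap('top'); cap('wrist','w5'); print(ctrl.get_obs()['eef_pos'],ctrl.get_obs()['force'])
E
```

```text
time_s: 18.72
eef_pos: [0.4248, 0.1226, 0.0262]
orientation: [[0.564, 0.826, -0.0], [0.826, -0.564, -0.002], [-0.002, 0.001, -1.0]]
force: [-1.6, -0.4, 1.5]
opening: 0.016
gripper_force: 108.2
time_s: 19.8
eef_pos: [0.4252, 0.1227, 0.2072]
orientation: [[0.564, 0.826, 0.002], [0.826, -0.564, -0.002], [-0.0, 0.003, -1.0]]
force: [0.2, -0.1, -0.4]
opening: 0.0514
gripper_force: 0.0
[0.42420155 0.12252925 0.20448447] [-1.2391826  -0.25407748 -0.49024749]
```

View pics/w5.png

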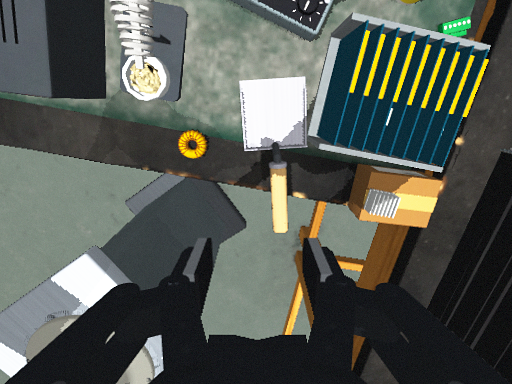

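Run:
```python
from h import *
c=load('wrist'); im=c['frame']; x0,y0,x1,y1=360,180,406,226
hsv=cv2.cvtColor(im,cv2.COLOR_RGB2HSV)[y0:y1,x0:x1]
m=((hsv[...,1]<50)).astype(np.uint8)
m=cv2.morphologyEx(m,cv2.MORPH_CLOSE,np.ones((7,7),np.uint8))
n,l,s,_=cv2.connectedComponentsWithStats(m); k=1+np.argmax(s[1:,4]); pts=np.argwhere(l==k)[:,::-1].astype(np.float32)
for r in m: print(''.join('.#'[i] for i in r))
W=np.array([at_z(c,u+x0,v+y0,.063)[:2] for u,v in pts]).astype(np.float32)
print('rect',cv2.minAreaRect(W*1000),W.mean(0))
# blade
b=[at_z(c,*p,.009) for p in [(240,81),(304,77),(307,148),(244,151)]]; print('blade',np.mean(b,0),yaw(b[3],b[0]))
print('z',at_d(c,380,202,3))
```

```text
..............................................
..............................................
..............................................
..............................................
..............................................
..............................................
..............................................
..............................................
..............................................
..........#####...............................
.........##########...........................
.........###############......................
.........#####################................
........##########################............
........###########################...........
........############################..........
.......###############################........
.......################################.......
.......##################################.....
......###################################.....
......###################################.....
......##################################......
.....###################################......
.....##############
[... 585 characters left out ...]
......
.................#################............
.................##..........#####............
.................##...........................
.................##...........................
.................##...........................
#######..........##...........................
###################...........................
###################...........................
###################...........................
###################...........................
rect ((517.0579833984375, 20.32830047607422), (43.5748405456543, 37.273529052734375), 44.7419319152832) [0.5201404  0.02444116]
blade [0.4767673  0.16613589 0.009     ] 58.09557406519428
z [0.52218349 0.02651837 0.06007629]
```

```bash
python3 -m jog '[[0,0,0,0.015,-0.015,-0.004,0.6],[0,0,0,0.025,-0.025,-0.01,0.6],[0,0,0,0.025,-0.025,-0.01,0.6],[0,0,0,0.025,-0.025,-0.01,0.6],[0,0,0,0.008,-0.0085,0,0.6],[0,0,0,0,0,0,0.6],[0,0,0,0,0,0,0.6]]';  python3 - <<'E'
from h import *
c=cap('wrist'); o=ctrl.get_obs(); print(o['eef_pos']); u,v=map(int,proj(c,(.523,.024,.063))); print(u,v)
x0,y0=u-60,v-45
cv2.imwrite('pics/w6.png',cv2.resize(cv2.cvtColor(c['frame'],cv2.COLOR_RGB2BGR)[y0:y0+90,x0:x0+120],(800,600),interpolation=cv2.INTER_CUBIC)); print(x0,y0)
E
```

```text
time_s: 20.48
eef_pos: [0.5218, 0.0241, 0.1703]
orientation: [[0.565, 0.825, -0.004], [0.825, -0.565, -0.002], [-0.004, -0.003, -1.0]]
force: [-0.4, 0.3, -0.4]
opening: 0.0514
gripper_force: 0.0
[0.52181639 0.02471719 0.1712186 ]
259 190
199 145
```

View pics/w6.png

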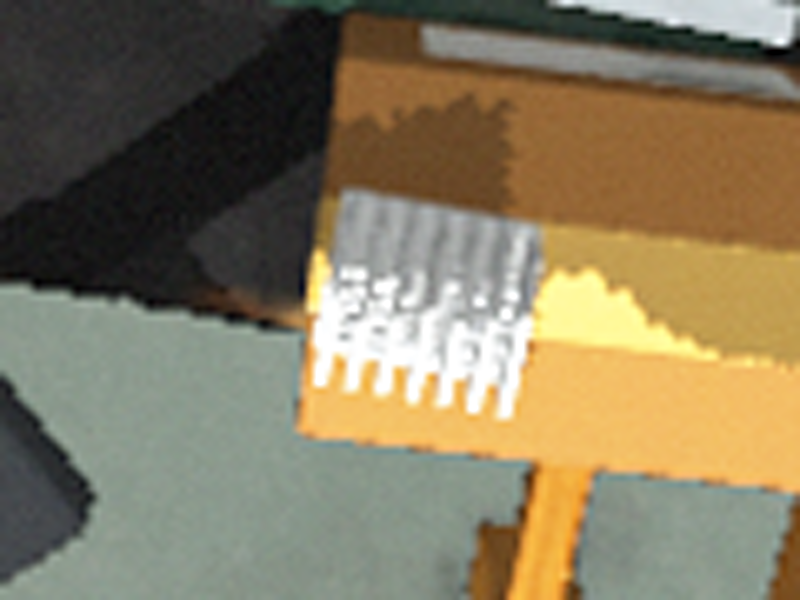

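Run:
```python
from h import *
c=load('wrist'); P=lambda u,v,z: at_z(c,199+(u+.0)/6.6667,145+v/6.6667,z)
L=[P(*p,.063) for p in [(340,190),(540,222),(510,415),(315,385)]]
print(np.mean(L,0).round(4),[round(np.linalg.norm(L[i]-L[i-1]),4) for i in range(4)],[round(yaw(L[i-1],L[i]),1) for i in range(4)])
o=ctrl.get_obs(); print(o['eef_pos'],yaw([0,0],o['orientation'][:2,1]), at_d(c,199+430/6.67,145+240/6.67))
```

```text
[0.5256 0.0226 0.063 ] [np.float64(0.029), np.float64(0.0282), np.float64(0.029), np.float64(0.0284)] [np.float64(48.0), np.float64(-43.7), np.float64(-131.5), np.float64(136.3)]
[0.52181639 0.02471719 0.1712186 ] -34.34488895192698 [0.52917212 0.02647719 0.04791673]
```

```bash
python3 -m jog '[[0,0,-4.7,0.0017,-0.0012,-0.01,0.6],[0,0,-4.6,0.0017,-0.001,-0.02,0.6],[0,0,0,0,0,-0.03,0.6],[0,0,0,0,0,-0.03,0.6],[0,0,0,0,0,-0.02,0.6],[0,0,0,0,0,-0.01,0.6],[0,0,0,0,0,-0.002,0.6],[0,0,0,0,0,0,0.6],[0,0,0,0,0,0,0.6]]'
```

```text
time_s: 21.28
eef_pos: [0.5268, 0.0223, 0.052]
orientation: [[0.69, 0.724, 0.002], [0.724, -0.69, -0.002], [-0.0, 0.003, -1.0]]
force: [0.0, -0.0, 1.0]
opening: 0.0511
gripper_force: 0.0
```

```bash
python3 -m jog '[[0,0,0,-0.001,0,-0.002,0.4],[0,0,0,0,0,0,0.2],[0,0,0,0,0,0,0.1],[0,0,0,0,0,0,0.1],[0,0,0,0,0,0,0.1],[0,0,0,0,0,0,0.1]]' 40;  python3 -m jog '[[0,0,0,0,0,0.005,0.1],[0,0,0,0,0,0.015,0.1],[0,0,0,0,0,0.03,0.1],[0,0,0,0,0,0.04,0.1],[0,0,0,0,0,0.04,0.1],[0,0,0,0,0,0.03,0.1],[0,0,0,0,0,0,0.1],[0,0,0,0,0,0,0.1]]'
```

```text
time_s: 21.78
eef_pos: [0.5259, 0.0219, 0.0496]
orientation: [[0.69, 0.724, 0.002], [0.724, -0.69, -0.002], [-0.0, 0.003, -1.0]]
force: [-0.4, 0.7, 5.7]
opening: 0.0289
gripper_force: 41.0
time_s: 22.45
eef_pos: [0.526, 0.0218, 0.2107]
orientation: [[0.69, 0.723, 0.004], [0.723, -0.69, -0.002], [0.001, 0.004, -1.0]]
force: [-0.3, -0.2, -1.5]
opening: 0.029
gripper_force: 40.2
```

```bash
python3 -m jog '[[0,0,-1.4,0.004,0.015,0,0.1],[0,0,-1.4,0.0085,0.031,0,0.1],[0,0,-1.4,0.0085,0.031,0,0.1],[0,0,-1.4,0.0085,0.031,0,0.1],[0,0,-1.4,0.0085,0.031,0,0.1],[0,0,-1.4,0.0085,0.031,0,0.1],[0,0,-1.4,0.0085,0.031,0,0.1],[0,0,-1.4,0.0085,0.031,0,0.1],[0,0,-1.4,0.0085,0.031,0,0.1],[0,0,0,0.005,0.015,0,0.1],[0,0,0,0,0,0,0.1],[0,0,0,0,0,0,0.1],[0,0,0,0,0,0,0.1]]'
python3 - <<'E'
from h import *
o=ctrl.get_obs(); print(o['eef_pos'],o['opening'],o['force'])
c=load('wrist'); c=cap('top','t6'); c2=load('top');
E
```

```text
time_s: 23.53
eef_pos: [0.6016, 0.299, 0.2063]
orientation: [[0.832, 0.555, -0.004], [0.555, -0.832, -0.003], [-0.005, 0.001, -1.0]]
force: [0.8, -0.7, 0.4]
opening: 0.0288
gripper_force: 40.2
[0.6015775  0.298999   0.20629853] 0.028791241582754257 [ 0.75875058 -0.65994815  0.37139864]
```

Down to tip z ≈ 0.068 and release, then rise and look.

```bash
python3 -m jog '[[0,0,0,0,0,-0.02,0.1],[0,0,0,0,0,-0.035,0.1],[0,0,0,0,0,-0.035,0.1],[0,0,0,0,0,-0.03,0.1],[0,0,0,0,0,-0.015,0.1],[0,0,0,0,0,-0.005,0.1],[0,0,0,0,0,0,0.1],[0,0,0,0,0,0,0.1]]'; python3 -m jog '[[0,0,0,0,0,0,0.45],[0,0,0,0,0,0,0.55],[0,0,0,0,0,0,0.55],[0,0,0,0,0,0,0.55],[0,0,0,0,0,0.02,0.55],[0,0,0,0,0,0.03,0.55],[0,0,0,0,0,0.04,0.55],[0,0,0,0,0,0.04,0.55],[0,0,0,0,0,0.02,0.55],[0,0,0,0,0,0,0.55],[0,0,0,0,0,0,0.55]]'
python3 - <<'E'
from h import *
c=cap('wrist','w7'); s=cap('side','s7'); o=ctrl.get_obs(); print(o['eef_pos'])
a=np.radians(31.3)
# depth heights inside the hopper
for x in [-.03,-.015,0,.015,.03]:
    r=[]
    for y in [-.04,-.03,-.02,-.01,0,.01,.02,.03,.04]:
        u,v=proj(c,(.603+x*np.cos(a)-y*np.sin(a),.3+x*np.sin(a)+y*np.cos(a),.03)); r.append(round(float(at_d(c,u,v)[2])*1000))
    print(x,r)
u,v=map(int,proj(s,(.57,.434,.02))); uw,vw=map(int,proj(c,(.6,.3,.05))); print(uw,vw)
A=cv2.resize(c['frame'][max(0,vw-90):vw+90,max(0,uw-90):uw+90],(400,400),interpolation=cv2.INTER_CUBIC); B=cv2.resize(s['frame'][v-60:v+60,u-60:u+60],(400,400),interpolation=cv2.INTER_CUBIC)
cv2.imwrite('pics/j2.png',cv2.cvtColor(np.hstack([A,B]),cv2.COLOR_RGB2BGR))
E
```

```text
time_s: 24.25
eef_pos: [0.6026, 0.2994, 0.0695]
orientation: [[0.832, 0.555, 0.0], [0.555, -0.832, -0.001], [-0.0, 0.001, -1.0]]
force: [-0.8, 0.2, 0.6]
opening: 0.0286
gripper_force: 40.2
time_s: 25.17
eef_pos: [0.6027, 0.3003, 0.2206]
orientation: [[0.831, 0.556, 0.003], [0.556, -0.831, 0.0], [0.002, 0.002, -1.0]]
force: [0.1, -0.5, 0.2]
opening: 0.0472
gripper_force: 0.0
[0.60165409 0.29978857 0.21637165]
-0.03 [18, 42, 43, 42, 42, 42, 42, 17, 17]
-0.015 [17, 22, 24, 50, 50, 49, 18, 18, 17]
0 [17, 17, 18, 41, 45, 44, 17, 17, 18]
0.015 [17, 17, 18, 17, 17, 36, 35, 35, 17]
0.03 [17, 18, 17, 18, 18, 35, 35, 34, 17]
256 177
```

View pics/j2.png

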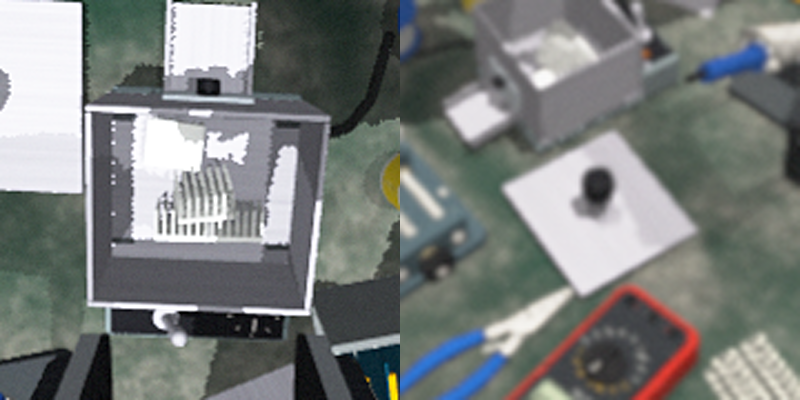

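```bash
cat > lid.py <<'E'
from h import *
def lidpose(c,zt=.012,near=(.571,.433),r=.1):
    g=.0005; n=int(2*r/g); i=np.arange(n)*g-r
    mp=np.array([[proj(c,(near[0]-x,near[1]-y,zt)) for y in i] for x in i],np.float32)  # row: -x, col: -y
    im=cv2.remap(c['frame'],mp[...,0].copy(),mp[...,1].copy(),cv2.INTER_LINEAR)
    hs=cv2.cvtColor(im,cv2.COLOR_RGB2HSV); m=((hs[...,2]>150)&(hs[...,1]<45)).astype(np.uint8)
    m=cv2.morphologyEx(m,cv2.MORPH_OPEN,np.ones((9,9),np.uint8))
    nn,l,s,ce=cv2.connectedComponentsWithStats(m); k=1+np.argmax(s[1:,4])
    q=np.argwhere(l==k).astype(np.float32)*g-r
    (cx,cy),(w,h),a=cv2.minAreaRect(np.c_[near[0]-q[:,0],near[1]-q[:,1]].astype(np.float32)*1000)
    print('lid rect',round(cx,1),round(cy,1),round(w,1),round(h,1),round(a,1))
    # knob: dark blob at z .052 
    mp=np.array([[proj(c,(near[0]-x,near[1]-y,zt+.04)) for y in i] for x in i],np.float32)
    im=cv2.remap(c['frame'],mp[...,0].copy(),mp[...,1].copy(),cv2.INTER_LINEAR)
    d=(im.max(2)<55).astype(np.uint8); d=cv2.morphologyEx(d,cv2.MORPH_OPEN,np.ones((9,9),np.uint8))
    nn,l,s,ce=cv2.connectedComponentsWithStats(d)
    for k in range(1,nn):
        if s[k,4]>800 and s[k,4]<6000: print('knob?',near[0]-(ce[k][1]*g-r),near[1]-(ce[k][0]*g-r),'diam',2*np.sqrt(s[k,4]/np.pi)*g)
E
python3 - <<'E'
from lid import *
for n in ['top','side']: print(n); lidpose(cap(n))
E
```

```text
top
lid rect 559.0 425.9 246.1 120.0 31.7
knob? 0.5719722222222222 0.4266263440860215 diam 0.018847647942942653
side
lid rect 600.0 450.5 175.2 124.6 31.7
knob? 0.5727368045649073 0.44302603423680453 diam 0.021125114447729614
```

```bash
python3 -m jog '[[0,0,0,-0.003,0.015,0,0.6],[0,0,0,-0.007,0.03,0,0.6],[0,0,0,-0.007,0.03,0,0.6],[0,0,0,-0.007,0.03,0,0.6],[0,0,0,-0.006,0.0295,0,0.6],[0,0,0,0,0,0,0.6],[0,0,0,0,0,0,0.6],[0,0,0,0,0,0,0.6]]'
python3 - <<'E'
from lid import *
c=cap('wrist','w8'); print(ctrl.get_obs()['eef_pos'],proj(c,(.572,.434,.052))); lidpose(c)
E
```

```text
time_s: 26.03
eef_pos: [0.5715, 0.4347, 0.2166]
orientation: [[0.831, 0.556, -0.003], [0.556, -0.831, -0.003], [-0.004, 0.001, -1.0]]
force: [0.1, 0.1, -0.1]
opening: 0.0511
gripper_force: 0.0
[0.57191953 0.4340701  0.21713652] (np.float64(258.51925405506563), np.float64(175.63483584907698))
lid rect 570.7 433.7 106.2 116.1 30.7
knob? 0.6535398206278027 0.40982627802690585 diam 0.042125735785557894
knob? 0.6245437352245863 0.4641643026004728 diam 0.01641006287957139
knob? 0.5740527005768222 0.43472155217619296 diam 0.024637714036665186
knob? 0.5465926354029061 0.3523878797886394 diam 0.031045810270703487
```

```bash
python3 -m jog '[[0,0,0,0,0,-0.03,0.6],[0,0,0,0,0,-0.04,0.6],[0,0,0,0,0,-0.04,0.6],[0,0,0,0,0,-0.03,0.6],[0,0,0,0,0,-0.03,0.6],[0,0,0,0,0,-0.015,0.6],[0,0,0,0,0,-0.006,0.6],[0,0,0,0,0,0,0.6],[0,0,0,0,0,0,0.6]]'; python3 -m jog '[[0,0,0,0,0,0,0.3],[0,0,0,0,0,0,0.1],[0,0,0,0,0,0,0.1],[0,0,0,0,0,0,0.1],[0,0,0,0,0,0,0.1],[0,0,0,0,0,0,0.1]]' 100
```

```text
time_s: 26.83
eef_pos: [0.573, 0.4345, 0.0291]
orientation: [[0.832, 0.555, 0.001], [0.555, -0.832, -0.0], [0.0, 0.001, -1.0]]
force: [0.4, -0.3, 0.6]
opening: 0.051
gripper_force: 0.0
time_s: 27.33
eef_pos: [0.5733, 0.4352, 0.0305]
orientation: [[0.831, 0.556, 0.003], [0.556, -0.831, 0.001], [0.003, 0.001, -1.0]]
force: [-0.5, -0.9, 6.2]
opening: 0.0222
gripper_force: 98.0
```

```bash
python3 -m jog '[[0,0,0,0,0,0.005,0.1],[0,0,0,0,0,0.015,0.1],[0,0,0,0,0,0.03,0.1],[0,0,0,0,0,0.04,0.1],[0,0,0,0,0,0.04,0.1],[0,0,0,0,0,0.03,0.1],[0,0,0,0,0,0.005,0.1],[0,0,0,0.003,-0.0145,0,0.1],[0,0,0,0.007,-0.03,0,0.1],[0,0,0,0.007,-0.03,0,0.1],[0,0,0,0.007,-0.03,0,0.1],[0,0,0,0.006,-0.03,0,0.1],[0,0,0,0,0,0,0.1],[0,0,0,0,0,0,0.1],[0,0,0,0,0,0,0.1]]'
python3 - <<'E'
from lid import *
c=cap('wrist','w9'); o=ctrl.get_obs(); print(o['eef_pos'],o['force'],o['opening'])
z=o['eef_pos'][2]-.0305+.012
near=(.602,.3)
lidpose(c,z,near,.085)
s=cap('side','s9'); t=cap('top','t9')
lidpose(t,z,near,.085)
E
```

```text
time_s: 28.58
eef_pos: [0.6015, 0.2995, 0.1906]
orientation: [[0.832, 0.555, -0.004], [0.555, -0.832, -0.002], [-0.004, -0.0, -1.0]]
force: [0.1, 0.2, -2.8]
opening: 0.0221
gripper_force: 98.5
[0.6014843  0.3001792  0.19081049] [ 0.23558178  0.42592908 -2.18547025] 0.021946678448672177
lid rect 609.5 301.8 100.9 125.7 28.7
lid rect 621.1 274.2 116.2 51.1 30.5
```

```bash
python3 -m jog '[[0,0,0,0.0015,0.0005,0,0.1],[0,0,0,0.0015,0.0005,-0.02,0.1],[0,0,0,0,0,-0.02,0.1],[0,0,0,0,0,-0.015,0.1],[0,0,0,0,0,-0.008,0.1],[0,0,0,0,0,0,0.1],[0,0,0,0,0,0,0.1],[0,0,0,0,0,0,0.1]]'; python3 -m jog '[[0,0,0,0,0,-0.004,0.1],[0,0,0,0,0,-0.002,0.1],[0,0,0,0,0,-0.002,0.1],[0,0,0,0,0,0,0.1],[0,0,0,0,0,0,0.1],[0,0,0,0,0,0,0.1]]'
```

```text
time_s: 29.4
eef_pos: [0.6055, 0.3014, 0.1305]
orientation: [[0.831, 0.556, 0.001], [0.556, -0.831, -0.001], [-0.0, 0.001, -1.0]]
force: [0.4, -0.9, -1.0]
opening: 0.0221
gripper_force: 98.5
time_s: 29.9
eef_pos: [0.605, 0.3009, 0.121]
orientation: [[0.831, 0.556, -0.001], [0.556, -0.831, -0.002], [-0.002, 0.001, -1.0]]
force: [0.4, -0.2, -1.1]
opening: 0.0218
gripper_force: 98.5
```

```bash
python3 -m jog '[[0,0,0,0,0,-0.002,0.1],[0,0,0,0,0,-0.002,0.1],[0,0,0,0,0,-0.002,0.1],[0,0,0,0,0,0,0.1],[0,0,0,0,0,0,0.1],[0,0,0,0,0,0,0.1]]';python3 -m jog '[[0,0,0,0,0,-0.001,0.1],[0,0,0,0,0,-0.002,0.1],[0,0,0,0,0,0,0.1],[0,0,0,0,0,0,0.1],[0,0,0,0,0,0,0.1]]'
```

```text
time_s: 30.4
eef_pos: [0.605, 0.3009, 0.1148]
orientation: [[0.831, 0.556, -0.002], [0.556, -0.831, -0.002], [-0.002, 0.001, -1.0]]
force: [0.5, -0.8, -2.2]
opening: 0.0222
gripper_force: 98.5
time_s: 30.82
eef_pos: [0.605, 0.3009, 0.1118]
orientation: [[0.831, 0.556, -0.002], [0.556, -0.831, -0.002], [-0.002, 0.001, -1.0]]
force: [0.8, 0.2, -2.6]
opening: 0.0221
gripper_force: 98.5
```

```bash
python3 -m jog '[[0,0,0,0,0,-0.001,0.1],[0,0,0,0,0,-0.001,0.1],[0,0,0,0,0,-0.001,0.1],[0,0,0,0,0,0,0.1],[0,0,0,0,0,0,0.1],[0,0,0,0,0,0,0.1]]'
```

```text
time_s: 31.32
eef_pos: [0.605, 0.3009, 0.1089]
orientation: [[0.831, 0.556, -0.002], [0.556, -0.831, -0.002], [-0.002, 0.001, -1.0]]
force: [0.3, 0.8, -2.1]
opening: 0.0223
gripper_force: 98.5
```

```bash
python3 -m jog '[[0,0,0,0,0,-0.001,0.1],[0,0,0,0,0,0,0.1],[0,0,0,0,0,0,0.1],[0,0,0,0,0,0,0.1]]'
```

```text
time_s: 31.65
eef_pos: [0.6051, 0.301, 0.1085]
orientation: [[0.831, 0.556, -0.001], [0.556, -0.831, -0.002], [-0.002, 0.001, -1.0]]
force: [-1.0, -0.3, 1.9]
opening: 0.0224
gripper_force: 98.8
```

```bash
python3 -m jog '[[0,0,0,0,0,0,0.3],[0,0,0,0,0,0,0.6],[0,0,0,0,0,0,0.6],[0,0,0,0,0,0,0.6],[0,0,0,0,0,0.015,0.6],[0,0,0,0,0,0.03,0.6],[0,0,0,0,0,0.04,0.6],[0,0,0,0,0,0.03,0.6],[0,0,-1.2,-0.0185,-0.02,0,0.3],[0,0,-1.2,-0.0185,-0.02,0,0],[0,0,0,-0.0185,-0.0193,0,0],[0,0,0,0,0,0,0],[0,0,0,0,0,0,0],[0,0,0,0,0,0,0],[0,0,0,0,0,0,0]]' 40
python3 - <<'E'
from h import *
o=ctrl.get_obs(); print(o['eef_pos'],o['opening'])
c=cap('wrist','w10'); t=cap('top','t10'); s=cap('side','s10')
# lid plate heights from wrist depth
a=np.radians(31.3); F=lambda x,y,z:(.603+x*np.cos(a)-y*np.sin(a),.3+x*np.sin(a)+y*np.cos(a),z)
for n,k in [('wrist',c),('side',s),('top',t)]:
    r=[]
    for x,y in [(-.035,-.045),(-.035,.045),(.035,.045),(.035,-.045)]:
        u,v=proj(k,F(x,y,.09)); r.append(round(float(at_d(k,u,v,2)[2])*1000,1) if 3<u<508 and 3<v<380 else None)
    print(n,r)
u,v=map(int,proj(c,F(-.05,.0,.07)));print(u,v, proj(c,F(-.073,.0076,.0666)),proj(c,F(-.073,.0284,.0666)),proj(c,F(-.073,.018,.045)))
cv2.imwrite('pics/w10.png',cv2.resize(cv2.cvtColor(c['frame'],cv2.COLOR_RGB2BGR)[max(0,v-120):v+120,max(0,u-160):u+160],(800,600))); print(max(0,u-160),max(0,v-120))
E
```

```text
time_s: 32.9
eef_pos: [0.55, 0.2422, 0.2229]
orientation: [[0.854, 0.521, -0.001], [0.521, -0.854, -0.001], [-0.002, 0.001, -1.0]]
force: [0.3, -0.6, 0.8]
opening: -0.0005
gripper_force: 0.0
[0.55004486 0.24222821 0.22291709] -0.00045702441616186457
wrist [89.5, 88.9, 88.9, 89.0]
side [90.9, 88.9, 88.9, 88.5]
top [554.9, 300.0, 579.4, 589.6]
237 155 (np.float64(231.1970984573328), np.float64(175.80518150836707)) (np.float64(212.4210778370109), np.float64(175.79799582188926)) (np.float64(223.9876534625367), np.float64(171.19305307486923))
77 35
```

View pics/w10.png

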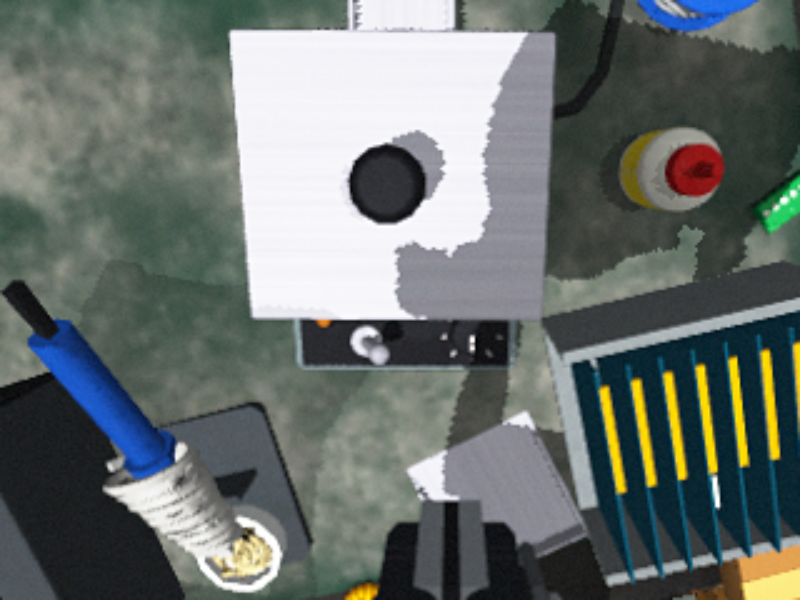

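Run:
```python
from h import *
c=load('wrist')
for v in (325,332,338,345,352,358): print(v,[int(at_d(c,77+u/2.5,35+v/2.5,0)[2]*1000) for u in range(310,515,12)])
```

```text
325 [40, 39, 40, 40, 39, 38, 41, 38, 39, 39, 39, 40, 47, 48, 48, 38, 39, 38]
332 [39, 39, 40, 40, 43, 43, 39, 38, 38, 40, 39, 41, 47, 48, 48, 40, 40, 37]
338 [39, 38, 40, 39, 43, 43, 39, 40, 39, 39, 39, 38, 48, 47, 47, 46, 41, 37]
345 [41, 39, 39, 38, 45, 63, 68, 39, 40, 38, 39, 40, 47, 48, 48, 38, 38, 36]
352 [40, 38, 39, 40, 43, 70, 70, 39, 39, 39, 39, 40, 39, 47, 49, 40, 40, 36]
358 [39, 40, 40, 40, 39, 70, 71, 40, 39, 38, 39, 40, 40, 39, 39, 40, 39, 35]
```

```bash
python3 -m jog '[[0,0,0,0,0,-0.03,0],[0,0,0,0,0,-0.035,0],[0,0,0,0,0,-0.035,0],[0,0,0,0,0,-0.03,0],[0,0,0,0,0,-0.02,0],[0,0,0,0,0,-0.01,0],[0,0,0,0,0,-0.005,0],[0,0,0,0,0,0,0],[0,0,0,0,0,0,0],[0,0,0,0,0,0,0]]'
```

```text
time_s: 33.88
eef_pos: [0.5507, 0.2421, 0.0602]
orientation: [[0.854, 0.52, 0.002], [0.52, -0.854, -0.0], [0.001, 0.001, -1.0]]
force: [0.4, -0.7, -0.2]
opening: -0.0001
gripper_force: 0.0
```

```bash
python3 -m jog '[[0,0,0,0,0,-0.003,0],[0,0,0,-0.0016,0.0026,0,0],[0,0,0,-0.0016,0.0026,0,0],[0,0,0,-0.0016,0.0026,0,0],[0,0,0,-0.0016,0.0026,0,0],[0,0,0,-0.0016,0.0026,0,0],[0,0,0,-0.0016,0.0026,0,0],[0,0,0,-0.0016,0.0026,0,0],[0,0,0,0,0,0,0],[0,0,0,0,0,0,0]]'; python3 -m jog '[[0,0,0,-0.0016,0.0026,0,0],[0,0,0,-0.0016,0.0026,0,0],[0,0,0,0,0,0,0],[0,0,0,0,0,0,0]]';python3 -m jog '[[0,0,0,-0.001,0.0017,0,0],[0,0,0,-0.001,0.0017,0,0],[0,0,0,0,0,0,0],[0,0,0,0,0,0,0]]'
```

```text
time_s: 34.72
eef_pos: [0.5381, 0.2601, 0.0548]
orientation: [[0.854, 0.521, -0.002], [0.521, -0.854, -0.001], [-0.002, 0.0, -1.0]]
force: [1.4, 0.8, -0.6]
opening: 0.0001
gripper_force: 0.0
time_s: 35.05
eef_pos: [0.5349, 0.2653, 0.0548]
orientation: [[0.854, 0.521, -0.002], [0.521, -0.854, -0.002], [-0.002, 0.0, -1.0]]
force: [0.6, -1.0, 0.3]
opening: -0.0001
gripper_force: 0.2
time_s: 35.38
eef_pos: [0.5328, 0.2685, 0.0547]
orientation: [[0.854, 0.52, -0.002], [0.52, -0.854, -0.002], [-0.003, 0.0, -1.0]]
force: [-0.1, -0.9, -0.8]
opening: 0.0002
gripper_force: 0.3
```

```bash
python3 -m jog '[[0,0,0,-0.001,0.0017,0,0],[0,0,0,-0.001,0.0017,0,0],[0,0,0,0,0,0,0],[0,0,0,0,0,0,0]]';python3 -m jog '[[0,0,0,-0.001,0.0017,0,0],[0,0,0,-0.001,0.0017,0,0],[0,0,0,0,0,0,0],[0,0,0,0,0,0,0]]'
python3 - <<'E'
from h import *
for n in ('side','wrist'):
    c=cap(n,n+'11'); a=np.radians(31.3); F=lambda x,y,z:(.603+x*np.cos(a)-y*np.sin(a),.3+x*np.sin(a)+y*np.cos(a),z)
    for y in (0.0,.008,.015,.02,.025,.03,.035,.04):
        u,v=proj(c,F(-.073,y,.064)); print(n,y,at_d(c,u,v,0).round(3),c['frame'][int(v),int(u)])
E
```

```text
time_s: 35.72
eef_pos: [0.5323, 0.2694, 0.0547]
orientation: [[0.855, 0.519, 0.001], [0.519, -0.855, -0.006], [-0.003, 0.005, -1.0]]
force: [5.7, -8.2, -0.7]
opening: -0.0002
gripper_force: 4.3
time_s: 36.05
eef_pos: [0.532, 0.2699, 0.0548]
orientation: [[0.856, 0.517, 0.003], [0.517, -0.856, -0.011], [-0.003, 0.011, -1.0]]
force: [9.4, -16.4, -0.6]
opening: -0.0006
gripper_force: 8.9
side 0.0 [0.541 0.275 0.077] [76 77 76]
side 0.008 [0.537 0.277 0.072] [95 97 97]
side 0.015 [0.533 0.28  0.069] [80 80 81]
side 0.02 [0.53  0.282 0.067] [69 68 71]
side 0.025 [0.528 0.285 0.066] [91 89 92]
side 0.03 [0.525 0.292 0.068] [106 105 107]
side 0.035 [0.521 0.273 0.044] [93 94 93]
side 0.04 [0.518 0.273 0.039] [88 90 86]
wrist 0.0 [0.542 0.264 0.068] [11 16 18]
wrist 0.008 [0.542 0.273 0.075] [86 88 91]
wrist 0.015 [0.538 0.278 0.075] [75 82 85]
wrist 0.02 [0.532 0.28  0.067] [10  8 14]
wrist 0.025 [0.53  0.284 0.068] [19 17 20]
wrist 0.03 [0.527 0.288 0.068] [ 94  94 101]
wrist 0.035 [0.507 0.288 0.038] [111 122 123]
wrist 0.04 [0.505 0.293 0.039] [112 127 133]
```

```bash
python3 -m jog '[[0,0,0,0.002,-0.0034,0,0],[0,0,0,0.0026,-0.004,0,0],[0,0,0,0.0026,-0.004,0,0],[0,0,0,0,0,0.015,0],[0,0,0,0,0,0.03,0],[0,0,0,0,0,0.04,0],[0,0,0,0,0,0.04,0],[0,0,0,0,0,0.03,0],[0,0,0,-0.02,-0.02,0,0],[0,0,0,-0.02,-0.02,0,0],[0,0,0,0,0,0,0],[0,0,0,0,0,0,0],[0,0,0,0,0,0,0]]'
python3 - <<'E'
from h import *
o=ctrl.get_obs(); print(o['eef_pos'],o['time_s'])
c=cap('wrist','w12'); t=cap('top','t12'); s=cap('side','s12'); a=np.radians(31.3); F=lambda x,y,z:(.603+x*np.cos(a)-y*np.sin(a),.3+x*np.sin(a)+y*np.cos(a),z)
G=[]
for y in np.arange(-.01,.05,.003):
    u,v=proj(c,F(-.073,y,.062)); p=at_d(c,u,v,0); d=p-[.603,.3,0]; G.append((round(float(-d[0]*np.sin(a)+d[1]*np.cos(a))*1000),round(float(p[2])*1000)))
print('switch y,z',G)
print('lid',[[round(float(at_d(k,*proj(k,F(x,y,.09)),2)[2])*1000) for x,y in [(-.04,-.045),(-.04,.045),(.04,.045),(.04,-.045)] if 3<proj(k,F(x,y,.09))[0]<508 and 3<proj(k,F(x,y,.09))[1]<380] for k in (c,s,t)])
b=np.array([at_d(c,*proj(c,(.4768+dx,.166+dy,.005)),2)[2] for dx,dy in [(0,0),(.02,.02),(-.02,-.01),(.02,-.02),(-.02,.02)] ]); print('blade',b.round(3))
# compare top before/after for bystanders
t0=cv2.imread('pics/t6.png'); t1=cv2.imread('pics/t12.png')
for n,u,v in [('flux',212,153),('reel',200,127),('choke',212,252),('plug',235,150),('pliers',99,155),('meter',83,183)]:
    z=cv2.imread('pics/top0.png'); z=cv2.resize(z,(512,384),interpolation=cv2.INTER_AREA)
    tm=z[v-8:v+8,u-8:u+8]; r=cv2.matchTemplate(t1[v-16:v+16,u-16:u+16],tm,cv2.TM_CCOEFF_NORMED); m=cv2.minMaxLoc(r); print(n,round(m[1],2),np.subtract(m[3],8))
E
```

```text
time_s: 37.23
eef_pos: [0.4964, 0.2243, 0.21]
orientation: [[0.854, 0.521, -0.001], [0.521, -0.854, -0.001], [-0.001, 0.0, -1.0]]
force: [-0.7, -0.4, 0.4]
opening: -0.0001
gripper_force: 0.0
[0.4963634  0.22429025 0.21000491] 37.2333
switch y,z [(-10, 41), (-7, 40), (-4, 39), (0, 39), (3, 39), (6, 39), (9, 40), (12, 43), (15, 43), (18, 50), (21, 55), (23, 63), (25, 68), (28, 70), (31, 69), (38, 40), (42, 39), (45, 38), (48, 41), (52, 37)]
lid [[89, 89], [90, 89, 90, 88], [592, 583, 590, 579]]
blade [0.001 0.001 0.001 0.001 0.001]
flux 0.78 [0 0]
reel 0.97 [0 0]
choke 0.41 [-1  0]
plug 0.93 [0 0]
pliers 0.99 [0 0]
meter 0.99 [0 0]
```

```bash
python3 -c 'from cell import ctrl; print(ctrl.hand_in())'
```

```text
the job is handed in; nothing more can be done
None
```

The job is handed in at about 37 s: all four heat sinks I found (three on the shovel, one on the carton) are in the hopper, the lid is back on and seated, and the feeder is switched on. The shovel lies flat and clear of the feeder, about 2 cm from where it started. Wherever I could check the bystanders they had not moved, but the final check on the choke was inconclusive.

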